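# Click the cup carriage under the colour meter's sensor and hold it

## Task

Take the white reference on the tea colour meter: press the small lever on the side of its head fully down, which lifts the sensor foot clear of the cup. Then grip the upright post on the cup carriage and slide the carriage along its rail under the head until you feel it click into the ball detent, without running on to the end of the rail. Finish there, still gripping the post and holding the carriage in the notch, and leave the other things on the bench where they stand.

Things in the scene. Friction and masses are not known exactly. Their poses are not given: they have to be found in the camera images.
- meter: White bench colour meter, fixed: base 250 mm (x) by 370 mm (y), top 22 mm above the bench, two steel rails along its y. Origin on the bench below the middle of the rails; the carriage slides towards its +y. A rear (+x) column carries a head 70 mm wide (y -35 to 35) overhanging the rails from x = 0 to 145 mm at heights 130 to 176 mm.
- foot_tip (a point): Middle of the underside of the black sensor foot, 40 mm across, hanging under the head at x 30, y 0 in the meter's frame. It reaches 80 mm above the bench, 8 mm below the cup's rim, so it blocks the cup until the lever has lifted it (25 mm at full press).
- grip_post (a point): Grasp point, half-way up the black upright post on the front (-x) end of the carriage: 24 mm (meter x) by 20 mm (meter y), 55 mm high, on the carriage plate, whose top is 38 mm above the bench and which is 90 mm long in y. The point is 65.5 mm above the bench, at x = -85 mm in the meter's frame, and has the meter's axes.
- cup_rim (a point): Middle of the mouth of the empty white cup fixed on the carriage, 62 mm across, rim 88 mm above the bench, 115 mm from the post towards the meter's +x.
- carriage (a joint): Travel of the carriage along the meter's +y, m: 0 to 0.15 (end stop); starts at 0 to 0.045. Foot down, the cup meets it near 0.06. The hidden detent lies between 0.098 and 0.122, differently every time. Sliding takes 2 to 4 N; over the last 5 mm the notch pulls the carriage forward with 3 to 8 N, then it takes 10 to 18 N to leave it either way; 6 mm past it the carriage slides freely again.
- ball (a joint): Depth by which the spring ball hidden in the base is pressed down by the carriage, m: about 0.0026 while the carriage slides over it, about 0 when it has sprung up into the notch.
- lever (a joint): Angle of the lever, rad: 0 fully up, 0.70 fully down; starts between 0 and 0.12. It stays where it is left; pressing takes about 3 N at its end.
- lever_tip (a point): Middle of the top of the black pad, 24 x 24 mm, at the free end of the small steel lever on the head's +y side. The lever reaches 65 mm towards the meter's +y from a pivot at x 55, y 46 mm, 150 mm above the bench. It starts up to 0.35 rad above level; fully down is 0.35 rad below level, the pad having dropped up to 45 mm.
- mug: Bystander: a lidded white tasting mug, 68 mm across, 96 mm high; origin at its underside.
- cup_a: Bystander: an open white tasting cup, 80 mm across, 54 mm high; origin at its underside.
- cup_b: Bystander: a second open white tasting cup, 80 mm across, 54 mm high; origin at its underside.
- spoon: Bystander: a white spoon lying flat, 140 mm long; origin at its underside.
- timer: Bystander: a flat white bench timer, 60 x 75 x 22 mm; origin at its underside.

How it is judged:
On the way, in this order (a step that is already met when the one before it is completed fails the run):
1. the lever is pressed fully down (value of joint lever above 0.58 rad), for 0.2 s.
2. the gripped carriage has clicked into the detent (value of joint ball below 0.0018 m and value of joint carriage between 0.09 and 0.13 m and contact force between the fingers and carriage above 2 N), for 0.2 s.
At the end, for the whole second after the job is handed in: The ball is up in the notch (pressed less than 1.8 mm, that is the carriage within about 2 mm of the notch), the carriage is still and between 0.090 and 0.130 m, the fingers still grip it (contact over 2 N) and the lever is down (over 0.58 rad) (all of step 2 and value of joint lever above 0.58 rad and velocity of joint carriage between -0.005 and 0.005 m/s); the arm keeps its last pose, push and grip.
It fails at once if the carriage is run on to the end of its rail (past 0.145 m) (value of joint carriage above 0.145 m).
It fails at once if a bystander is moved more than 30 mm (distance of any of mug, cup_a, cup_b, spoon, timer from where it was at the start of the episode above 0.03 m).
It also fails if it takes over 61 s, if anything falls off the work surface, if the arm or the gripper's body presses on something with over 40 N, if the wrist force passes 120 N, or if a joint passes its speed limit or range.

## Robot

A 6-joint arm with a two-finger parallel gripper is mounted at the origin on the work surface. World frame = base frame: x ahead of the robot, y to its left, z up, the work surface at z = 0. Lengths are in m, angles in rad, forces in N, time in s.
With the tool pointing down it reaches from about 0.375 to 0.975 m from the base axis. Payload 3.8 kg.
Tool frame: the origin (TCP) lies at the very end of the fingers, on their centre line; the grasp point (between the pads) lies 19 mm behind it (bot.pinch_z is the distance from the TCP to the grasp point, in m); x points along the fingers, y is the direction in which the jaws open and shut, and the axes are right-handed (so a half turn about x gives the same grasp; the last joint's range is limited). The gripper opens to 85 mm and grips with 20 to 120 N. Pads are 22 mm wide; open, the fingers measure 114 mm over their backs; the gripper's body (76 mm by 85 mm) begins 54 mm behind the grasp point. The pads swing forward as they close: fully open they stand 13 mm farther back than shut.
Start: joints at [-1.141, 0.264, 1.604, -0, 1.274, -0.037], TCP at [0.304, -0.603, 0.2] pointing down, gripper open.
Joint ranges: [-2.63, 2.63], [-0.94, 2.18], [0.31, 2.57], [-1.31, 4.45], [0, 2.66], [-2.55, 2.55]. Speed limits (rad/s): [2.57, 2.57, 3.14, 3.14, 3.14, 3.14].

## Interface

Orientations are given as a rotation vector (axis times angle).
In Python, from workcell import monitor, imaging, finish_job, bot gives the robot as it stands.
- The arm moves only by the tool jog_arm, never from a script. Its argument "rows" is a list of rows, each a list of 7 numbers: the shift along the tool's x, y, z in m, then the turn, a rotation vector about the tool's x, y, z in rad, then the opening in per cent of the stroke, from 0 (shut) to 100 (fully open). A call has 1 to 20 rows; each row is the pose to reach, as a shift and turn from the pose measured when the call began, along the tool's axes at that moment; what a row does not reach only later rows make up. A row lasts 1/10 s, in which the tool goes at most 50 mm and 8.59 degrees, less where a joint would pass 70% of its speed; a pose out of reach is approached as far as the arm can. A call with a gripper value outside its range is refused whole. The fingers move at their own pace and stop on an object; "force" is the grip in N (left out, the last holds). Time passes only in rows, so rows that repeat a pose let the fingers close. It gives the time, the measured TCP pose, the force and the opening at its end, in the units of the state.
- monitor.read_state(): the state, without advancing time (a new reading comes with each control period).
- imaging.read_camera(name): name is "scene" or "top"; returns the picture (480x640x3 uint8, blue, green, red); there is no depth.
- imaging.camera_params(name): a dict with "fx", "fy", "cx", "cy" (pixels), "k1" (the pictures are not rectified: a ray, as slopes to the right and down, at radius r is drawn at 1 + k1 r^2 times it, then the intrinsics apply), "T" (4x4, takes a point from camera to world coordinates). Camera axes: x right, y down, z forward; pixel columns grow to the right and rows downward; lengths in m; the calibration is good to about 2 mm. A picture is of the moment at which its call begins. camera_params takes no time and is no camera call.
- finish_job(): hands the job in, once; it reports no verdict.
The state is a dict: "time": time; "q": joint angles; "joint_vel": joint speeds; "joint_torque": joint torques, N m; "tool_pos": TCP position; "tcp_rot": TCP orientation; "wrist_force": force on the tool from outside, world axes, zero at the start; "torque": the same for the moment, N m; "width": opening from 0.0 (shut) to 1.0 (fully open).
Only numpy, scipy, OpenCV 4.12 (cv2) and the standard library are available. Lean on these libraries where they do the work, as an engineer would, in place of code of your own. Each camera call takes 0.05 s, during which the arm holds its last target. There are 200 camera calls.

## Working session

There is one attempt and no reset: what is moved stays moved. The work goes in short steps, Python scripts to look and compute and a tool call to move; the robot and the scene stay as the last step left them, time stands still between calls to the robot, and variables do not carry over. Pictures are saved under pics/ and viewed, about 8 in all and at most 12, crops included, and the job is handed in when it is done.

Besides the shell and the picture viewer there is one more tool, called after "Emit:" as name([rows], argument=value, ...), one row to a line, values as JSON. jog_arm: Moves the arm, as the interface text tells. Its arguments: {"type":"object","properties":{"rows":{"type":"array","items":{"type":"array","items":{"type":"number"}}},"force":{"type":"number"}},"required":["rows"]}

```bash
mkdir -p pics; ls; python3 - <<'E'
from workcell import monitor, imaging, bot
import cv2
for n in("scene","top"):
    cv2.imwrite(f"pics/{n}0.png",imaging.read_camera(n)); print(n,imaging.camera_params(n))
s=monitor.read_state(); print(s, bot.pinch_z)
E
```

```text
pics
scene {'fx': 619.6778601091853, 'fy': 619.6778601091853, 'cx': 313.7569733476376, 'cy': 233.0527656537977, 'k1': -0.1574087061884808, 'T': array([[ 0.32321445,  0.74506216, -0.58345077,  1.20818322],
       [ 0.94628512, -0.2487492 ,  0.2065631 , -0.25932359],
       [ 0.00876944, -0.61887496, -0.78544057,  1.05374754],
       [ 0.        ,  0.        ,  0.        ,  1.        ]])}
top {'fx': 518.7958999622689, 'fy': 518.7958999622689, 'cx': 326.27001596648705, 'cy': 236.15471865787265, 'k1': -0.12879704913912787, 'T': array([[-0.00641772, -0.98356783,  0.18042485,  0.35417125],
       [-0.99969182,  0.01063751,  0.02243022, -0.02263963],
       [-0.02398091, -0.1802253 , -0.98333298,  1.10388142],
       [ 0.        ,  0.        ,  0.        ,  1.        ]])}
{'time': 0.1, 'q': array([-1.14093342e+00,  2.64691546e-01,  1.60523772e+00, -1.26937879e-06,
        1.27372707e+00, -3.69045708e-02]), 'joint_vel': array([-0.00074164, -0.0018394 , -0.00364532, -0.00010517, -0.00188416,
       -0.00161191]), 'joint_torque': array([-2.15536465e-04, -5.16709256e+01, -3.68589127e+01, -8.88905197e-05,
        6.33980439e-03,  1.22884964e-05]), 'tool_pos': array([ 0.30344102, -0.60212978,  0.1991772 ]), 'tcp_rot': array([ 1.96197563,  0.46853019, -1.96279064]), 'wrist_force': array([0.35020419, 0.44051541, 1.09583204]), 'torque': array([-0.0313379 , -0.00521723,  0.0131772 ]), 'width': 0.99856475242566} 0.0187
```

View pics/scene0.png

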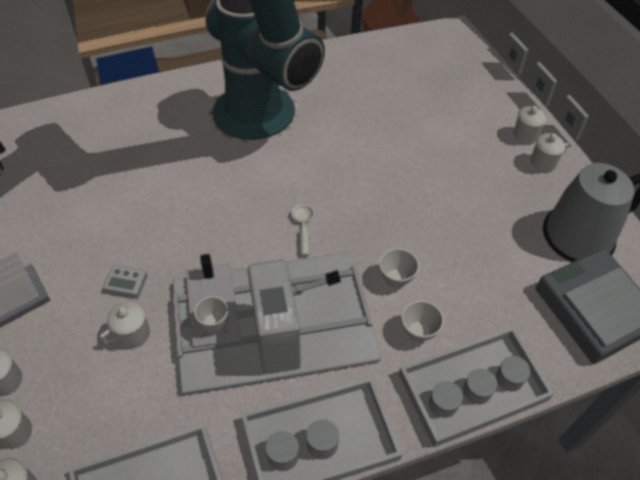

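View pics/top0.png

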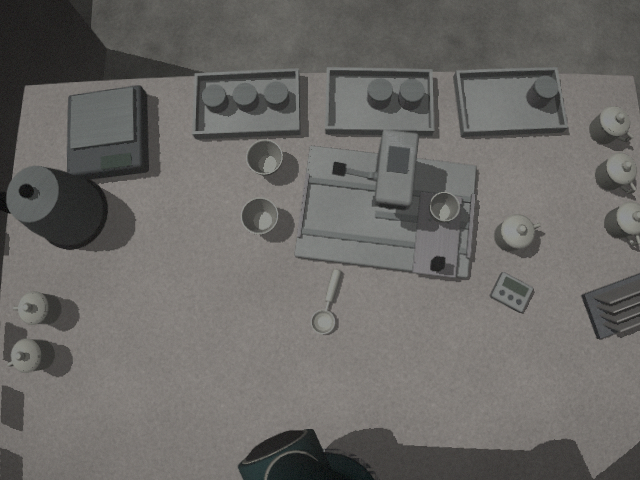

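Both views show the meter: the lever pad is at top (339,169) / scene (333,278), and the post at top (438,263) / scene (207,265). The base corners in top are about (311,147), (477,165), (468,278) and (297,258).

```bash
cat > h.py <<'E'
import numpy as np, cv2
from workcell import imaging
def ray(n,uv):
    p=imaging.camera_params(n); K=np.array([[p['fx'],0,p['cx']],[0,p['fy'],p['cy']],[0,0,1]])
    s=cv2.undistortPoints(np.array([[uv]],float),K,np.array([p['k1'],0,0,0.]))[0,0]
    T=p['T']; d=T[:3,:3]@np.r_[s,1]; return T[:3,3],d/np.linalg.norm(d)
def plane(n,uv,z):
    o,d=ray(n,uv); return o+d*(z-o[2])/d[2]
def tri(a,b):
    (o1,d1),(o2,d2)=ray('top',a),ray('scene',b)
    t=np.linalg.lstsq(np.c_[d1,-d2],o2-o1,rcond=None)[0]
    p,q=o1+t[0]*d1,o2+t[1]*d2; return (p+q)/2,np.linalg.norm(p-q)
def proj(n,X):
    p=imaging.camera_params(n); K=np.array([[p['fx'],0,p['cx']],[0,p['fy'],p['cy']],[0,0,1]])
    Ti=np.linalg.inv(p['T']); return cv2.projectPoints(np.array([X],float),cv2.Rodrigues(Ti[:3,:3])[0],Ti[:3,3],K,np.array([p['k1'],0,0,0.]))[0][0,0]
def dark(im,box,th=35):
    x0,y0,x1,y1=box; m=(im[y0:y1,x0:x1].max(2)<th).astype(np.uint8)
    n,l,st,c=cv2.connectedComponentsWithStats(m); i=1+st[1:,4].argmax()
    pts=np.argwhere(l==i)[:,::-1]+[x0,y0]
    return c[i]+[x0,y0],st[i],cv2.minAreaRect(pts.astype(np.float32))
E
python3 - <<'E'
from h import *
t=cv2.imread('pics/top0.png'); s=cv2.imread('pics/scene0.png')
for n,im,bx in(('top lever',t,(325,155,352,182)),('top post',t,(422,250,455,278)),('sc lever',s,(318,262,348,292)),('sc post',s,(192,245,222,285))):
    print(n,*dark(im,bx))
print('lever',tri(dark(t,(325,155,352,182))[0],dark(s,(318,262,348,292))[0]))
for c in((311,147),(477,165),(468,278),(297,258)): print(plane('top',c,.022))
a=cv2.resize(t[140:285,290:482],None,fx=4,fy=4,interpolation=2)
b=cv2.resize(s[240:395,165:385],None,fx=3.6,fy=3.6,interpolation=2)
cv2.imwrite('pics/ca.png',a);cv2.imwrite('pics/cb.png',b)
E
```

```text
Traceback (most recent call last):
  File "h.py", line 18, in dark
    n,l,st,c=cv2.connectedComponentsWithStats(m); i=1+st[1:,4].argmax()
                                                      ~~~~~~~~~~~~~~~^^
ValueError: attempt to get argmax of an empty sequence
```

```bash
sed -i 's/th=35/th=60/' h.py
python3 - <<'E'
from h import *
t=cv2.imread('pics/top0.png'); s=cv2.imread('pics/scene0.png')
a=cv2.resize(t[140:285,290:482],None,fx=4,fy=4,interpolation=2)
b=cv2.resize(s[240:395,165:385],None,fx=3.6,fy=3.6,interpolation=2)
cv2.imwrite('pics/ca.png',a);cv2.imwrite('pics/cb.png',b)
print(t[163:175:2,328:350:2].max(2)); print(s[250:280:2,200:216:2].max(2))
for c in((311,147),(477,165),(468,278),(297,258)): print(plane('top',c,.022))
for n,im,bx in(('top lever',t,(325,155,352,182)),('top post',t,(422,250,455,278)),('sc lever',s,(318,262,348,292)),('sc post',s,(192,245,222,285))):
    print(n,*dark(im,bx))
print('lever',tri(dark(t,(325,155,352,182))[0],dark(s,(318,262,348,292))[0]))
E
```

```text
[[130 130 123  40  41  45  46  51  93 123 128]
 [130 133 120  45  44  42  39  40  40  90 124]
 [130 130 120  42  43  37  39  37  37  99 120]
 [128 131 111  43  41  39  38  37  41  78  96]
 [131 131  86  42  40  42  37  38  43  79  97]
 [131 134  70  42  40  37  38  40  47  84  78]]
[[140 141 139 140 139 135 135 138]
 [137 138 131 131 130 135 138 138]
 [120 100  80  71  73 118 141 139]
 [ 85  32  27  27  31  96 138 140]
 [ 83  27  21  21  23  76 132 140]
 [ 91  26  25  22  21  61 127 141]
 [ 98  30  21  22  23  46 116 140]
 [111  34  23  19  17  31 102 136]
 [120  49  13  18  20  24  85 127]
 [114  60  21  15  15  17  71 122]
 [ 82  52  22  16  18  21  57 119]
 [ 73  57  25  20  21  20  51 117]
 [ 73  66  27  16  17  18  45 111]
 [ 74  70  40  17  16  22  50 108]
 [ 77  85  77  69  69  80 107 124]]
[0.75247026 0.03436457 0.022     ]
[ 0.70754135 -0.32918384  0.022     ]
[ 0.46020407 -0.29482643  0.022     ]
[0.50651446 0.06407533 0.022     ]
top lever [338.85135135 168.44594595] [  8   7  13  14 148] ((338.9999694824219, 168.5), (12.74754810333252, 11.96308422088623), 11.309932708740234)
top post [437.53072626 263.60893855] [  9   7  14  15 179] ((437.5, 264.0), (14.0, 13.0), 90.0)
sc lever [332.45138889 277.57638889] [  8   9  14  14 144] ((332.5500183105469, 277.6499938964844), (11.067971229553223, 13.281564712524414), 71.56504821777344)
sc post [206.36238532 266.32110092] [  9  10  12  23 218] ((206.50497436523438, 266.0495300292969), (22.686847686767578, 10.149378776550293), 84.2894058227539)
lever (array([ 0.65432222, -0.02683349,  0.16985026]), np.float64(0.0021323678875035013))
```

View pics/ca.png

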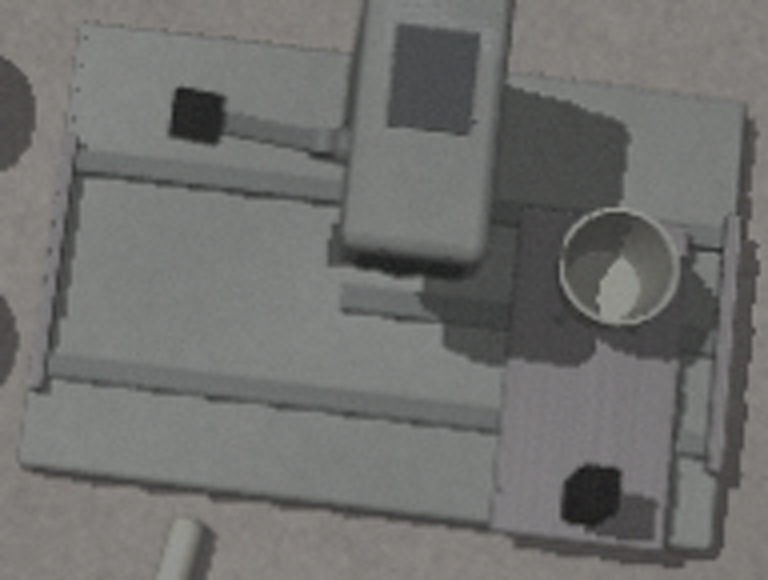

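View pics/cb.png

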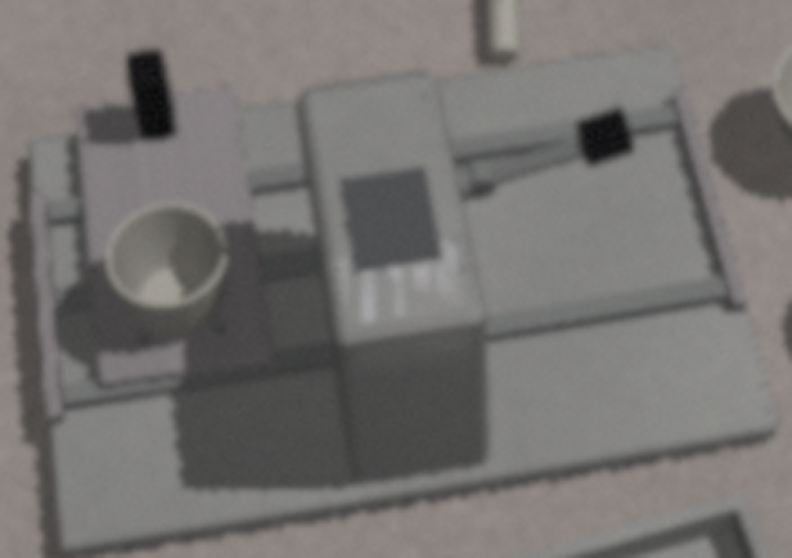

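The crops show the pad, lever, cup rim (top ≈ (445,206.5), scene ≈ (211.4,310.8)) and post. The carriage sits right at the -y end.

```bash

python3 - <<'E'
from h import *
t=cv2.imread('pics/top0.png'); s=cv2.imread('pics/scene0.png')
ps,e=tri((437.5,263.6),(206.4,266.3)); print('post',ps,e)
# post top: scene top face centre vs.
cp,e2=tri((445,206.5),(211.4,310.8)); print('cup',cp,e2)
d=cp-ps; print('cup-post',d[:2],np.linalg.norm(d[:2]),'yaw',np.arctan2(d[1],d[0]))
lv=np.array([.6543,-.0268])
C=np.array([plane('top',c,.022)[:2] for c in((311,147),(477,165),(468,278),(297,258))]); print('base centre',C.mean(0))
for yaw in(-.115,-.126,-.135):
    X=np.array([np.cos(yaw),np.sin(yaw)]);Y=np.array([-X[1],X[0]])
    O=lv-.055*X-.107*Y
    for n,p in(('post',ps[:2]),('cup',cp[:2]),('basec',C.mean(0))): print(yaw,O,n,(p-O)@X,(p-O)@Y)
from scipy.spatial.transform import Rotation as R
from workcell import monitor
print(R.from_rotvec(monitor.read_state()['tcp_rot']).as_matrix())
E
```

```text
post [ 0.48580789 -0.22422003  0.06486127] 0.0019708750647833384
cup [ 0.59964575 -0.23970862  0.08456042] 0.0005744972346726282
cup-post [ 0.11383787 -0.01548859] 0.1148867123491506 yaw -0.13522798065252595
base centre [ 0.60668254 -0.13139259]
-0.115 [ 0.58738539 -0.12678217] post -0.08972589215992127 -0.10844994035896983
-0.115 [ 0.58738539 -0.12678217] cup 0.02513731682360264 -0.1107737080762309
-0.115 [ 0.58738539 -0.12678217] basec 0.019698713643114357 -0.002365683404556741
-0.126 [ 0.58628966 -0.12604008] post -0.08734723478147469 -0.11002885847793731
-0.126 [ 0.58628966 -0.12604008] cup 0.027534585977380645 -0.11108901579018468
-0.126 [ 0.58628966 -0.12604008] basec 0.020903847606046584 -0.002747373166399206
-0.135 [ 0.58539926 -0.12542398] post -0.0853882363999782 -0.11130117668641337
-0.135 [ 0.58539926 -0.12542398] cup 0.029498472963543763 -0.1113273686338344
-0.135 [ 0.58539926 -0.12542398] basec 0.021892941515143264 -0.003049789656667944
[[-8.61134621e-04  4.50001356e-01 -8.93027456e-01]
 [ 1.87542761e-03 -8.93025490e-01 -4.50002174e-01]
 [-9.99997871e-01 -2.06232080e-03 -7.49297996e-05]]
```

Emit:
jog_arm([
  [-0.03, 0, 0, 0, 0, 0, 0],
  [-0.03, -0.03, -0.048, 0.15, 0, 0, 0],
  [-0.03, -0.06, -0.096, 0.3, 0, 0, 0],
  [-0.03, -0.09, -0.144, 0.45, 0, 0, 0],
  [-0.03, -0.12, -0.192, 0.595, 0, 0, 0],
  [-0.03, -0.15, -0.24, 0.595, 0, 0, 0],
  [-0.03, -0.18, -0.288, 0.595, 0, 0, 0],
  [-0.03, -0.21, -0.336, 0.595, 0, 0, 0],
  [-0.03, -0.24, -0.384, 0.595, 0, 0, 0],
  [-0.03, -0.27, -0.432, 0.595, 0, 0, 0],
  [-0.03, -0.3, -0.48, 0.595, 0, 0, 0],
  [-0.03, -0.33, -0.528, 0.595, 0, 0, 0],
  [-0.03, -0.36, -0.575, 0.595, 0, 0, 0],
  [-0.02, -0.36, -0.575, 0.595, 0, 0, 0],
  [-0.02, -0.36, -0.575, 0.595, 0, 0, 0],
  [-0.02, -0.36, -0.575, 0.595, 0, 0, 0],
  [-0.02, -0.36, -0.575, 0.595, 0, 0, 0],
])

```text
time: 1.8
tool_pos: [0.6545, -0.0213, 0.2189]
tcp_rot: [-2.152, 0.135, 2.159]
wrist_force: [0.4, -0.7, -0.0]
width: -0.0
```

```bash
python3 - <<'E'
from h import *
s=imaging.read_camera('scene'); cv2.imwrite('pics/s1.png',cv2.resize(s[180:330,240:440],None,fx=3.5,fy=3.5,interpolation=2))
from workcell import monitor
from scipy.spatial.transform import Rotation as R
st=monitor.read_state();print(st['tool_pos'],proj('scene',st['tool_pos']));print(R.from_rotvec(st['tcp_rot']).as_matrix().round(3))
E
```

```text
[ 0.65435691 -0.02228441  0.21937934] [336.65502952 260.04166935]
[[-0.002 -0.127 -0.992]
 [ 0.001 -0.992  0.127]
 [-1.    -0.001  0.002]]
```

View pics/s1.png

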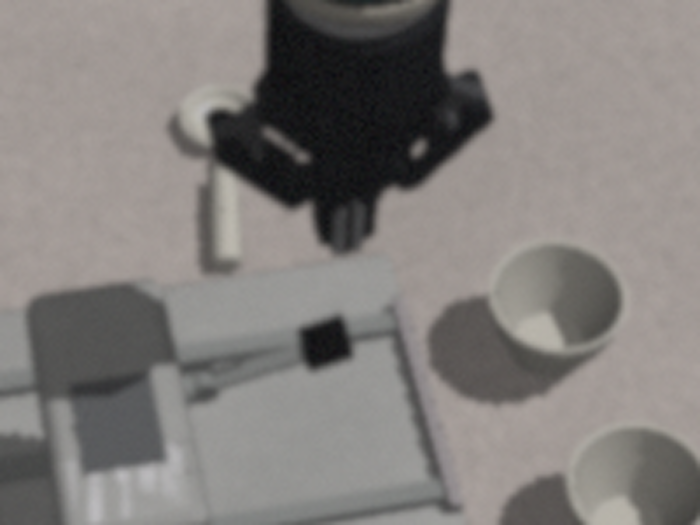

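The fingers are above the pad (tip at about scene (339,251)), but the tip shows higher than its projection (337,260). I'll go down carefully and recheck.

Emit:
jog_arm([
  [0.015, 0, 0, 0, 0, 0, 0],
  [0.03, 0, 0, 0, 0, 0, 0],
  [0.037, 0, 0, 0, 0, 0, 0],
  [0.037, 0, 0, 0, 0, 0, 0],
])

```text
time: 2.25
tool_pos: [0.6522, -0.0229, 0.1794]
tcp_rot: [-2.146, 0.138, 2.162]
wrist_force: [-0.4, 0.3, 0.0]
width: -0.002
```

```bash
python3 - <<'E'
from h import *
s=imaging.read_camera('scene');t=imaging.read_camera('top')
a=cv2.resize(s[200:300,280:390],None,fx=4,fy=4,interpolation=2);b=cv2.resize(t[120:220,290:380],None,fx=4,fy=4,interpolation=2)
from workcell import monitor
p=monitor.read_state()['tool_pos']
for im,n,o in((a,'scene',(280,200)),(b,'top',(290,120))):
    u=(proj(n,p)-o+.5)*4; cv2.drawMarker(im,tuple(int(v) for v in u),(0,0,255),0,14,1)
cv2.imwrite('pics/s2.png',np.hstack([a,b])); print(p)
E
```

```text
[ 0.6538734  -0.0226521   0.18175272]
```

View pics/s2.png

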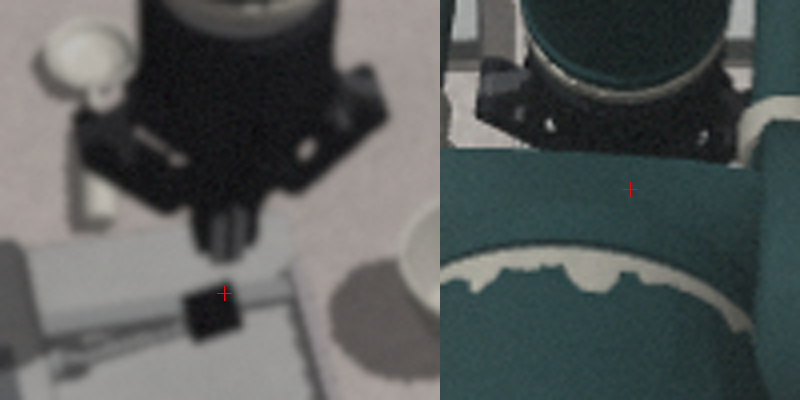

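Emit:
jog_arm([
  [0.006, 0, 0, 0, 0, 0, 0],
  [0.012, 0, 0, 0, 0, 0, 0],
  [0.018, 0, 0, 0, 0, 0, 0],
  [0.018, 0, 0, 0, 0, 0, 0],
  [0.018, 0, 0, 0, 0, 0, 0],
])

```text
time: 2.85
tool_pos: [0.6536, -0.0225, 0.1634]
tcp_rot: [-2.15, 0.137, 2.159]
wrist_force: [-0.1, -0.1, -0.2]
width: -0.0
```

```bash
python3 - <<'E'
from h import *
from workcell import monitor
s=imaging.read_camera('scene');st=monitor.read_state();p=st['tool_pos']
a=cv2.resize(s[200:300,280:390],None,fx=5,fy=5,interpolation=2)
u=(proj('scene',p)-(280,200)+.5)*5; cv2.drawMarker(a,tuple(int(v) for v in u),(0,0,255),0,14,1)
cv2.imwrite('pics/s3.png',a); print(p,st['wrist_force'])
E
```

```text
[ 0.65386541 -0.02257478  0.16376995] [-0.10198027  1.1153773  -0.49632698]
```

View pics/s3.png

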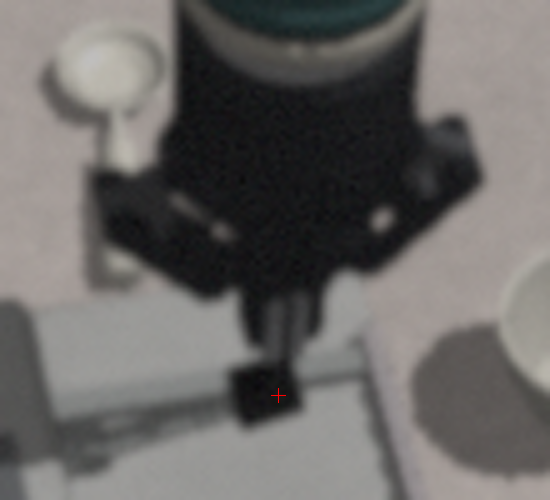

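Emit:
jog_arm([
  [0.005, 0, 0, 0, 0, 0, 0],
  [0.01, 0, 0, 0, 0, 0, 0],
  [0.015, 0, 0, 0, 0, 0, 0],
  [0.02, 0, 0, 0, 0, 0, 0],
  [0.02, 0, 0, 0, 0, 0, 0],
  [0.02, 0, 0, 0, 0, 0, 0],
])

```text
time: 3.5
tool_pos: [0.6536, -0.0227, 0.1434]
tcp_rot: [-2.15, 0.137, 2.159]
wrist_force: [0.4, 0.6, -0.2]
width: -0.001
```

```bash
python3 - <<'E'
from h import *
from workcell import monitor
s=imaging.read_camera('scene');st=monitor.read_state();p=st['tool_pos']
a=cv2.resize(s[200:300,280:390],None,fx=5,fy=5,interpolation=2)
u=(proj('scene',p)-(280,200)+.5)*5; cv2.drawMarker(a,tuple(int(v) for v in u),(0,0,255),0,14,1)
cv2.imwrite('pics/s4.png',a); print(p,st['wrist_force'])
E
```

```text
[ 0.65363134 -0.02268646  0.14357635] [ 0.8159946  -0.02745458 -0.10698903]
```

View pics/s4.png

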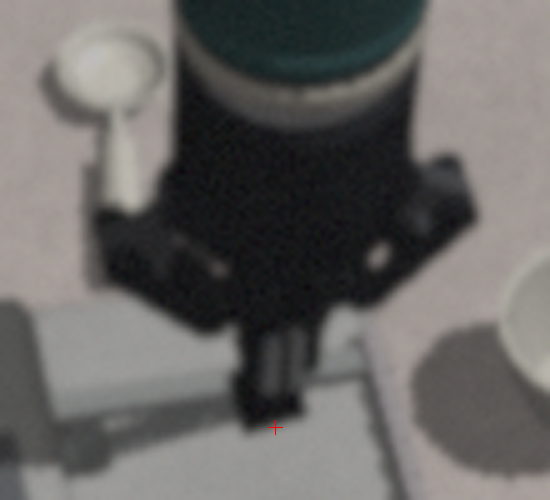

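The finger now covers the pad's rear part in the view, so the tip is just above it. I'll keep pressing.

Emit:
jog_arm([
  [0.005, 0, 0, 0, 0, 0, 0],
  [0.01, 0, 0, 0, 0, 0, 0],
  [0.015, 0, 0, 0, 0, 0, 0],
  [0.015, 0, 0, 0, 0, 0, 0],
])

```text
time: 3.95
tool_pos: [0.6533, -0.0227, 0.1277]
tcp_rot: [-2.15, 0.138, 2.16]
wrist_force: [0.2, 0.1, -0.8]
width: 0.004
```

Emit:
jog_arm([
  [0.005, 0, 0, 0, 0, 0, 0],
  [0.01, 0, 0, 0, 0, 0, 0],
  [0.015, 0, 0, 0, 0, 0, 0],
  [0.015, 0, 0, 0, 0, 0, 0],
])

```text
time: 4.35
tool_pos: [0.6528, -0.0229, 0.1116]
tcp_rot: [-2.149, 0.138, 2.161]
wrist_force: [0.6, 0.1, -0.5]
width: 0.005
```

```bash
python3 - <<'E'
from h import *
from workcell import monitor
s=imaging.read_camera('scene');st=monitor.read_state();p=st['tool_pos']
a=cv2.resize(s[200:300,280:390],None,fx=5,fy=5,interpolation=2)
u=(proj('scene',p)-(280,200)+.5)*5; cv2.drawMarker(a,tuple(int(v) for v in u),(0,0,255),0,14,1)
cv2.imwrite('pics/s5.png',a); print(p,st['wrist_force'])
E
```

```text
[ 0.65249224 -0.02295744  0.11165502] [-0.49511284  0.13227155 -0.17860355]
```

View pics/s5.png

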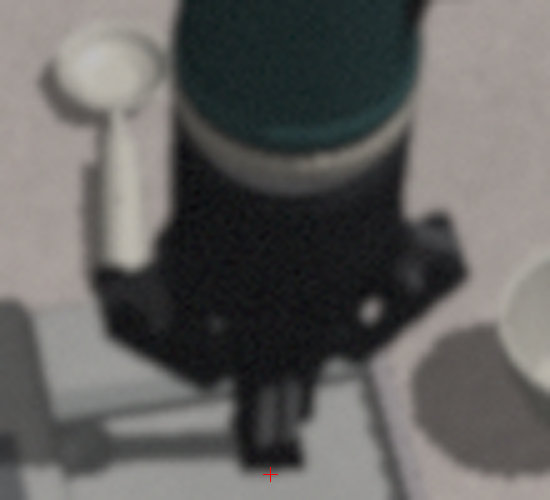

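The lever is going down with the finger: the pad has dropped about 9 px, and the lever looks roughly level or below. I'll press on until the force rises.

Emit:
jog_arm([
  [0.004, 0, 0, 0, 0, 0, 0],
  [0.008, 0, 0, 0, 0, 0, 0],
  [0.008, 0, 0, 0, 0, 0, 0],
])

```text
time: 4.7
tool_pos: [0.6524, -0.0234, 0.1034]
tcp_rot: [-2.149, 0.139, 2.162]
wrist_force: [-0.2, -0.8, 2.1]
width: -0.003
```

Emit:
jog_arm([
  [0.003, 0, 0, 0, 0, 0, 0],
  [0.006, 0, 0, 0, 0, 0, 0],
  [0.006, 0, 0, 0, 0, 0, 0],
])

```text
time: 5.0
tool_pos: [0.6529, -0.0236, 0.1023]
tcp_rot: [-2.15, 0.139, 2.161]
wrist_force: [-9.4, 0.4, 23.6]
width: 0.004
```

Emit:
jog_arm([
  [0.0, 0, 0, 0, 0, 0, 0],
  [0.0, 0, 0, 0, 0, 0, 0],
  [-0.03, 0, 0, 0, 0, 0, 0],
  [-0.06, 0, 0, 0, 0, 0, 0],
  [-0.1, 0, 0, 0, 0, 0, 0],
  [-0.12, 0, 0, 0, 0, 0, 0],
  [-0.12, 0, 0.05, 0, 0, 0, 50],
  [-0.12, 0.03, 0.08, 0, 0, 0, 70],
  [-0.12, 0.07, 0.11, 0, 0, 0, 70],
  [-0.12, 0.11, 0.14, 0, 0, 0, 70],
  [-0.12, 0.15, 0.14, 0, 0, 0, 70],
  [-0.12, 0.19, 0.14, 0, 0, 0, 70],
  [-0.12, 0.221, 0.142, 0, 0, 0, 70],
  [-0.12, 0.221, 0.142, 0, 0, 0, 70],
  [-0.12, 0.221, 0.142, 0, 0, 0, 70],
])

```text
time: 6.5
tool_pos: [0.4837, -0.2246, 0.2218]
tcp_rot: [-2.146, 0.139, 2.161]
wrist_force: [0.6, 0.2, -0.3]
width: 0.699
```

```bash
python3 - <<'E'
from h import *
from workcell import monitor
s=imaging.read_camera('scene');t=imaging.read_camera('top');st=monitor.read_state();p=st['tool_pos']
print(p,st['width'],proj('scene',p),proj('top',p))
cv2.imwrite('pics/f_s.png',s);cv2.imwrite('pics/f_t.png',t)
ds=dark(s,(310,262,350,305)); print('sc pad',ds)
for f in (.17,.145,.127): print(f,proj('scene',[.6543,-.0268,f]),proj('top',[.6543,-.0268,f]))
a=cv2.resize(s[180:400,160:380],None,fx=2.7,fy=2.7,interpolation=2)
cv2.imwrite('pics/s6.png',a)
E
```

```text
[ 0.48420967 -0.2235998   0.22230591] 0.702088159621123 [195.72257464 213.86260459] [454.76176965 252.9087624 ]
sc pad (array([331.80909091, 290.54545455]), array([ 16,  24,  13,  10, 110], dtype=int32), ((332.0, 290.5), (9.0, 12.0), 90.0))
0.17 [333.08533087 277.45708068] [339.3801465  168.58612682]
0.145 [332.60454089 285.46535641] [339.37145773 172.57546032]
0.127 [332.26860196 291.04934108] [339.36534097 175.3298144 ]
```

View pics/s6.png

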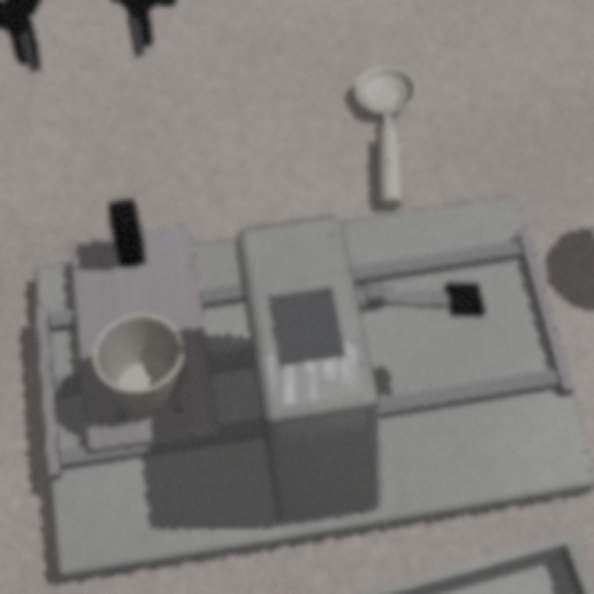

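The pad is now at scene (331.8,290.5). That puts it at z ≈ 0.1285, a drop of about 42 mm, so the lever is fully down. The open jaws hang over the post (scene ≈ (205,260)). The visible fingertips are about 28 mm above the reported TCP, both visually and by contact, so I'll come down in stages and look again.

Emit:
jog_arm([
  [0.04, 0, 0, 0, 0, 0, 70],
  [0.08, 0, -0.001, 0, 0, 0, 70],
  [0.12, 0, -0.002, 0, 0, 0, 70],
  [0.15, 0, -0.002, 0, 0, 0, 70],
  [0.162, 0, -0.002, 0, 0, 0, 70],
  [0.162, 0, -0.002, 0, 0, 0, 70],
  [0.162, 0, -0.002, 0, 0, 0, 70],
])

```text
time: 7.3
tool_pos: [0.4864, -0.2236, 0.0615]
tcp_rot: [-2.151, 0.137, 2.161]
wrist_force: [0.0, -0.7, -0.2]
width: 0.697
```

```bash
python3 - <<'E'
from h import *
from workcell import monitor
s=imaging.read_camera('scene');st=monitor.read_state();p=st['tool_pos']
print(p,st['wrist_force'],proj('scene',p))
a=cv2.resize(s[190:330,130:290],None,fx=4.2,fy=4.2,interpolation=2)
u=(proj('scene',p)-(130,190)+.5)*4.2; cv2.drawMarker(a,tuple(int(v) for v in u),(0,0,255),0,14,1)
cv2.imwrite('pics/s7.png',a)
E
```

```text
[ 0.48701178 -0.2241047   0.06227102] [-0.5536079  -0.59287896  0.31584572] [207.26939267 267.54479752]
```

View pics/s7.png

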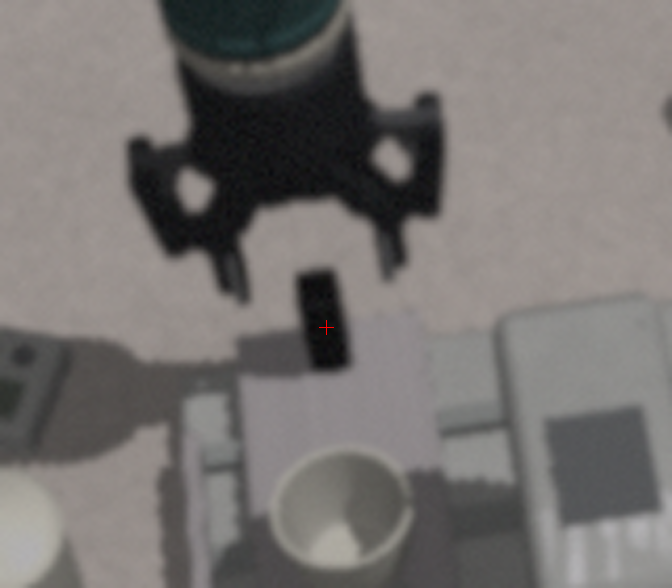

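Fingertips are at scene ≈ (187,261) and (223,255), straddling the post top and about 30 mm above the reported TCP. The palm is clear of the post, so I'll descend 37 mm and close.

Emit:
jog_arm([
  [0.015, 0, 0, 0, 0, 0, 70],
  [0.03, 0, 0, 0, 0, 0, 70],
  [0.037, 0, 0, 0, 0, 0, 70],
  [0.037, 0, 0, 0, 0, 0, 70],
])

```text
time: 7.75
tool_pos: [0.4851, -0.2234, 0.0232]
tcp_rot: [-2.148, 0.137, 2.162]
wrist_force: [0.8, 0.2, 0.2]
width: 0.698
```

Emit:
jog_arm([
  [0, 0, 0, 0, 0, 0, 0],
  [0, 0, 0, 0, 0, 0, 0],
  [0, 0, 0, 0, 0, 0, 0],
  [0, 0, 0, 0, 0, 0, 0],
  [0, 0, 0, 0, 0, 0, 0],
  [0, 0, 0, 0, 0, 0, 0],
  [0, 0, 0, 0, 0, 0, 0],
  [0, 0, 0, 0, 0, 0, 0],
], force=50)

```text
time: 8.55
tool_pos: [0.4853, -0.2234, 0.0236]
tcp_rot: [-2.149, 0.137, 2.162]
wrist_force: [0.1, -0.0, 3.1]
width: 0.229
```

```bash
python3 - <<'E'
from workcell import monitor
from scipy.spatial.transform import Rotation as R
st=monitor.read_state();print(st['tool_pos'],st['wrist_force'],st['width']);print(R.from_rotvec(st['tcp_rot']).as_matrix().round(3))
E
```

```text
[ 0.48534723 -0.2234389   0.02358443] [ 0.06008999 -0.01751967  3.10396191] 0.2286024809942562
[[-0.006 -0.127 -0.992]
 [ 0.001 -0.992  0.127]
 [-1.    -0.     0.006]]
```

Gripped (0.229 × 85 ≈ 19.5 mm, so the post). From the rim position the carriage is near 0, so the detent should be about 98–122 mm ahead. I'll slide 85 mm, then go in small steps.

Emit:
jog_arm([
  [0, -0.01, 0, 0, 0, 0, 0],
  [0, -0.02, 0, 0, 0, 0, 0],
  [0, -0.03, 0, 0, 0, 0, 0],
  [0, -0.04, 0, 0, 0, 0, 0],
  [0, -0.05, 0, 0, 0, 0, 0],
  [0, -0.06, 0, 0, 0, 0, 0],
  [0, -0.07, 0, 0, 0, 0, 0],
  [0, -0.08, 0, 0, 0, 0, 0],
  [0, -0.085, 0, 0, 0, 0, 0],
  [0, -0.085, 0, 0, 0, 0, 0],
])

```text
time: 9.55
tool_pos: [0.4971, -0.1386, 0.0236]
tcp_rot: [-2.15, 0.136, 2.16]
wrist_force: [3.7, 2.4, -2.4]
width: 0.224
```

Emit:
jog_arm([
  [0, -0.002, 0, 0, 0, 0, 0],
  [0, -0.004, 0, 0, 0, 0, 0],
  [0, -0.004, 0, 0, 0, 0, 0],
])

```text
time: 9.85
tool_pos: [0.4976, -0.1349, 0.0236]
tcp_rot: [-2.151, 0.137, 2.16]
wrist_force: [0.6, -2.3, -0.7]
width: 0.226
```

Emit:
jog_arm([
  [0, -0.001, 0, 0, 0, 0, 0],
  [0, -0.002, 0, 0, 0, 0, 0],
  [0, -0.003, 0, 0, 0, 0, 0],
])

```text
time: 10.15
tool_pos: [0.4979, -0.1329, 0.0236]
tcp_rot: [-2.151, 0.138, 2.161]
wrist_force: [0.1, -6.0, -0.7]
width: 0.23
```

Emit:
jog_arm([
  [0, -0.001, 0, 0, 0, 0, 0],
  [0, -0.002, 0, 0, 0, 0, 0],
  [0, -0.003, 0, 0, 0, 0, 0],
])

```text
time: 10.45
tool_pos: [0.4981, -0.1307, 0.0236]
tcp_rot: [-2.152, 0.14, 2.161]
wrist_force: [0.4, -6.1, -0.8]
width: 0.228
```

Emit:
jog_arm([
  [0, -0.001, 0, 0, 0, 0, 0],
  [0, -0.002, 0, 0, 0, 0, 0],
  [0, -0.003, 0, 0, 0, 0, 0],
])

```text
time: 10.75
tool_pos: [0.4985, -0.1282, 0.0236]
tcp_rot: [-2.152, 0.14, 2.161]
wrist_force: [1.5, -4.5, 0.3]
width: 0.228
```

Emit:
jog_arm([
  [0, -0.001, 0, 0, 0, 0, 0],
  [0, -0.002, 0, 0, 0, 0, 0],
])

```text
time: 10.95
tool_pos: [0.4988, -0.1258, 0.0236]
tcp_rot: [-2.151, 0.14, 2.161]
wrist_force: [0.9, -1.7, -0.4]
width: 0.228
```

Emit:
jog_arm([
  [0, -0.001, 0, 0, 0, 0, 0],
  [0, -0.001, 0, 0, 0, 0, 0],
])

```text
time: 11.15
tool_pos: [0.4991, -0.124, 0.0236]
tcp_rot: [-2.151, 0.139, 2.16]
wrist_force: [3.4, 1.8, -0.7]
width: 0.229
```

Emit:
jog_arm([
  [0, -0.001, 0, 0, 0, 0, 0],
  [0, -0.001, 0, 0, 0, 0, 0],
])

```text
time: 11.35
tool_pos: [0.4992, -0.1232, 0.0236]
tcp_rot: [-2.151, 0.139, 2.161]
wrist_force: [1.7, -2.8, -1.5]
width: 0.225
```

Emit:
jog_arm([
  [0, -0.001, 0, 0, 0, 0, 0],
  [0, -0.001, 0, 0, 0, 0, 0],
])

```text
time: 11.55
tool_pos: [0.4992, -0.123, 0.0236]
tcp_rot: [-2.152, 0.14, 2.161]
wrist_force: [1.4, -5.8, -1.6]
width: 0.23
```

The force flipped to forward, and now resistance builds with almost no motion. I'll add one more small nudge to confirm the notch.

Emit:
jog_arm([
  [0, -0.001, 0, 0, 0, 0, 0],
  [0, -0.001, 0, 0, 0, 0, 0],
])

```text
time: 11.75
tool_pos: [0.4992, -0.1231, 0.0236]
tcp_rot: [-2.153, 0.142, 2.162]
wrist_force: [-0.0, -7.2, -1.3]
width: 0.232
```

```bash
python3 - <<'E'
from workcell import monitor
st=monitor.read_state();print(st['tool_pos'],st['wrist_force'],st['width'])
E
```

```text
[ 0.49923191 -0.12306853  0.02361114] [-3.47902718e-03 -7.16127984e+00 -1.26236069e+00] 0.23183199899774626
```

Emit:
jog_arm([
  [0, 0.001, 0, 0, 0, 0, 0],
  [0, 0.001, 0, 0, 0, 0, 0],
])

```text
time: 11.95
tool_pos: [0.4991, -0.1238, 0.0236]
tcp_rot: [-2.152, 0.141, 2.161]
wrist_force: [2.0, -1.3, -0.5]
width: 0.229
```

Emit:
jog_arm([
  [0, 0.001, 0, 0, 0, 0, 0],
  [0, 0.001, 0, 0, 0, 0, 0],
])

```text
time: 12.15
tool_pos: [0.4991, -0.124, 0.0236]
tcp_rot: [-2.151, 0.14, 2.161]
wrist_force: [1.3, 3.7, 0.0]
width: 0.23
```

Emit:
jog_arm([
  [0, 0.0015, 0, 0, 0, 0, 0],
  [0, 0.0015, 0, 0, 0, 0, 0],
])

```text
time: 12.35
tool_pos: [0.499, -0.1243, 0.0236]
tcp_rot: [-2.15, 0.139, 2.16]
wrist_force: [2.1, 5.9, 0.6]
width: 0.227
```

Emit:
jog_arm([
  [0, -0.002, 0, 0, 0, 0, 0],
  [0, -0.002, 0, 0, 0, 0, 0],
])

```text
time: 12.55
tool_pos: [0.4992, -0.1231, 0.0236]
tcp_rot: [-2.152, 0.14, 2.161]
wrist_force: [1.0, -3.1, -0.3]
width: 0.229
```

Emit:
jog_arm([
  [0, -0.0015, 0, 0, 0, 0, 0],
  [0, -0.0015, 0, 0, 0, 0, 0],
  [0, -0.0015, 0, 0, 0, 0, 0],
])

```text
time: 12.85
tool_pos: [0.4992, -0.123, 0.0236]
tcp_rot: [-2.153, 0.142, 2.162]
wrist_force: [0.8, -7.0, -1.6]
width: 0.23
```

Emit:
jog_arm([
  [0, -0.002, 0, 0, 0, 0, 0],
  [0, -0.002, 0, 0, 0, 0, 0],
  [0, -0.002, 0, 0, 0, 0, 0],
])

```text
time: 13.15
tool_pos: [0.4992, -0.1229, 0.0236]
tcp_rot: [-2.154, 0.144, 2.164]
wrist_force: [-0.1, -8.3, -1.9]
width: 0.227
```

Emit:
jog_arm([
  [0, 0.0008, 0, 0, 0, 0, 0],
  [0, 0.0008, 0, 0, 0, 0, 0],
  [0, 0.0008, 0, 0, 0, 0, 0],
  [0, 0.0008, 0, 0, 0, 0, 0],
])

```text
time: 13.55
tool_pos: [0.4991, -0.1238, 0.0236]
tcp_rot: [-2.154, 0.145, 2.164]
wrist_force: [1.3, -3.5, -1.7]
width: 0.225
```

```bash
python3 - <<'E'
from h import *
from workcell import monitor
s=imaging.read_camera('scene')
ds=dark(s,(310,262,350,305)); print('sc pad',ds[0])
cv2.imwrite('pics/s8.png',cv2.resize(s[180:400,160:380],None,fx=2.7,fy=2.7,interpolation=2))
st=monitor.read_state();print(st['time'],st['tool_pos'],st['wrist_force'],st['width'])
E
```

```text
sc pad [331.71296296 290.5462963 ]
13.6 [ 0.49912945 -0.12375771  0.02361014] [ 1.82615934 -3.01859108 -0.36807204] 0.22465223123696992
```

View pics/s8.png

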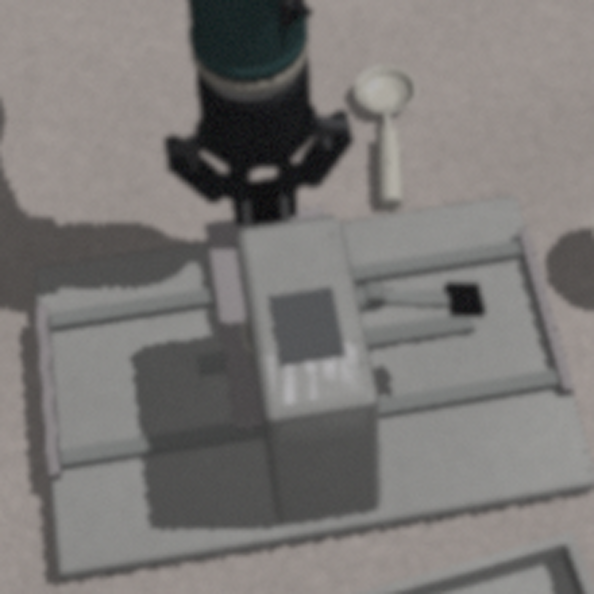

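```bash
python3 -c "
from workcell import finish_job
print(finish_job())"
```

```text
the job is handed in; nothing more can be done
None
```

I pressed the lever fully down, gripped the post and slid the carriage about 100 mm into what reads as the ball detent. I handed the job in at about 13.6 s with the post still gripped; no verdict was given.

- **Lever:** it met its stop with about 24 N. The pad dropped about 42 mm to z ≈ 0.1285, which is about 0.69 rad against the 0.58 needed. The last image showed the pad at the same spot.
- **Notch:** at about 100 mm of travel the force turned from resisting to pulling forward. After that the carriage held against about 8 N forward and 6 N backward with about 1 mm of play. Normal sliding takes 2–4 N, but I saw about 6 N while it was still moving just before the notch. I did not push to the 10–18 N release force, so the notch is judged from force alone.
- **Grip:** the opening of about 19.5 mm matches the 20 mm post, at a grip setting of 50 N. About 3 N of sideways load remained at the end.
- **Disagreement:** the real fingertips stood about 28 mm above the reported TCP, both in the images and at the lever contact, so I set the grasp height from the images instead.
- **Bystanders:** the paths kept clear of them and the spoon looked unmoved in the last image. I did not measure the others again.

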